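Clamp the measuring stand's shaft on its flat

TASK

Swing the red lever of the measuring stand upright so that the flat of its cross-shaft faces straight up at the clamp screw and let go of the lever; then take the orange T-handled hex key from its blue holder, fit it in the clamp screw and turn the screw clockwise until it bears firmly on the flat. Pull the key out, leave the lever upright and hang the key fully home in its holder again, and do not shift the control box, the pliers or the tray of knobs.

Things in the scene. Friction and masses are not known exactly. Their poses are not given: they have to be found in the camera images.
- stand: Fixed measuring stand: dark base plate 150 x 170 x 14 mm, white pedestal, aluminium hub block 64 x 50 mm (x, y), top 135 mm above the table. Origin: centre of its underside, on the table, straight below the clamp screw; z up. Its y axis runs parallel to the cross-shaft towards the lever's side; yaw within 0.35 rad.
- cross_shaft: Steel shaft 36 mm thick with one flat, turning stiffly (0.15 N m) about the stand's y, 100 mm up. Origin: on its axis, below the screw. z axis: the flat's outward normal, also the lever's direction. Starts leaning 0.6-1.2 rad from upright to the stand's -x (robot's) side; stops 1.35 rad that way, 0.5 rad beyond upright; stays where left. A probe arm hangs at its other end, y -63 mm.
- lever_grip (a point): Centre of the lever's red grip: a cylinder 28 mm thick, 24 mm long, its flat ends facing along the shaft (+y, -y); 80 mm from the shaft's axis along cross_shaft's z, 85 mm along its y; 180 mm above the table when upright. A 12 mm rod joins it to the shaft. It can swivel between two fingers that pinch its flat ends.
- clamp_screw: Upright set screw in the hub's top: dark round head, 38 mm wide, hexagon socket 21.2 mm across flats, 16 mm deep, 2 mm chamfer. Origin: centre of the socket's mouth, 165 mm above the table fully out, starting 0-2 mm lower; z up. These axes sink with it but do not turn: the socket's angle is unknown; find it by touch (the key drops in every 60 degrees) or by eye.
- screw_end (a point): The clamp screw's lower end, hidden in the hub, 44.5 mm below its mouth. Clockwise from above drives it down 2.5 mm per rad, taking 0.1 N m, until it meets the flat when the mouth is 158.5 mm above the table: 1.8-2.6 rad from the start; then torque rises sharply. On the round of the shaft it sticks at 162.5 mm. 0.25 N m makes it firm; once tight it stays tight.
- key_bar (a point): Centre of the orange bar of the T-handled hex key (0.3 kg): 110 mm along this point's x, 20 wide in y, 18 high in z; z up in the holder. Hex blade below it, 20 mm across flats (flats face +-y), its end 91 mm below here, the last 4 mm tapered; flange 40 mm wide, 37-43 mm below here, 18 mm neck above it. Unaligned, it enters the socket only 4-6 mm; fully in, this point is 75 mm above the mouth.
- key_holder: Fixed blue block 90 x 90 x 62 mm, left or right of the stand, with an upright square hole 28 mm wide, 58 mm deep, 3 mm chamfer, in the middle of its top. Origin: centre of its underside, z up. The key hangs in the hole, its flange on the block's top, key_bar then 105 mm above the table, turned at any angle.
- control_box: Bystander: loose grey control box with black buttons, 120 x 160 x 59 mm, 0.9 kg, on the other side of the stand from the key holder. Origin: centre of its underside.
- pliers: Bystander: loose red and blue handled pliers lying flat, 175 mm long, 16 mm high. Origin: about their middle, on the table.
- knob_tray: Bystander: loose clear tray 90 x 120 x 35 mm with black knobs. Origin: centre of its underside.
Mind the look-alikes: they are no part of the job. What is meant by the stand is not green or yellow, and is the larger of those in its own colour.

How it is judged:
On the way, in this order (a step that is already met when the one before it is completed fails the run):
1. the flat of the shaft faces up at the clamp screw, within 0.12 rad, and the lever is let go (angle between the z axis of cross_shaft and the z axis of stand, either way round below 0.12 rad and contact force between the fingers and cross_shaft below 0.1 N), for 0.2 s.
2. the hex key is down in the clamp screw's socket (z of key_bar in the frame of clamp_screw below 0.0835 m and horizontal distance between key_bar and clamp_screw below 0.012 m), for 0.1 s.
3. turned by the key in its socket, the screw is home on the flat and bears on it with more than 8 N (all of step 2 and z of clamp_screw in the frame of stand below 0.1593 m and contact force between clamp_screw and cross_shaft above 8 N), for 0.1 s.
At the end, for the whole second after the job is handed in: Flat and lever upright within 0.12 rad; screw mouth under 159.3 mm above the table, its end pressing on the flat with over 8 N; key hanging upright (within 0.12 rad) in its holder, bar centre within 12 mm of the holder's axis and under 108 mm above the table (angle between the z axis of cross_shaft and the z axis of stand, either way round below 0.12 rad and z of clamp_screw in the frame of stand below 0.1593 m and contact force between clamp_screw and cross_shaft above 8 N and horizontal distance between key_bar and key_holder below 0.012 m and z of key_bar in the frame of key_holder below 0.108 m and angle between key_bar's own z axis and vertical below 0.12 rad); the robot touches nothing.
It fails at once if a bystander (control box, pliers or knob tray) is moved more than 20 mm (distance of any of control_box, pliers, knob_tray from where it was at the start of the episode above 0.02 m).
It also fails if it takes over 72 s, if anything falls off the work surface, if the arm or the gripper's body presses on something with over 40 N, if the wrist force passes 120 N, or if a joint passes its speed limit or range.

ROBOT

A 6-joint arm with a two-finger parallel gripper is mounted at the origin on the work surface. World frame = base frame: x ahead of the robot, y to its left, z up, the work surface at z = 0. Lengths are in m, angles in rad, forces in N, time in s.
With the tool pointing down it reaches from about 0.35 to 0.975 m from the base axis. Payload 17.4 kg.
Tool frame: the origin (TCP) lies midway between the tips of the shut fingers; the grasp point (between the pads) lies 19 mm behind it; z points along the fingers, y is the direction in which the jaws open and shut (so a half turn about z gives the same grasp; the last joint's range is limited). The gripper opens to 85 mm and grips with 20 to 120 N. Pads are 22 mm wide; open, the fingers measure 114 mm over their backs; the gripper's body (76 mm by 85 mm) begins 54 mm behind the grasp point. The pads swing forward as they close: fully open they stand 13 mm farther back than shut.
Start: joints at [-1.223, 0.116, 1.442, -0, 1.584, -0.038], TCP at [0.254, -0.625, 0.231] pointing down, gripper open.
Joint ranges: [-2.83, 2.83], [-0.83, 2.19], [0.07, 2.5], [-1.14, 4.28], [0.01, 3], [-2.97, 2.97]. Speed limits (rad/s): [1.89, 1.89, 2.22, 3.14, 3.14, 3.14].

INTERFACE

Orientations are given as a unit quaternion [x, y, z, w].
In Python, from rig import * gives the robot as it stands.
- The arm moves only by the tool send_rows, never from a script. Its argument "commands" is a list of rows, each a list of 7 numbers: the shift along the world's x, y, z in mm, then the turn, a rotation vector about the world's x, y, z in degrees, then the closure, from -1 (fully open) to 1 (shut). In form: [[tx, ty, tz, rx, ry, rz, fingers], ...]. A call has 1 to 20 rows; each row shifts and turns the commanded pose from where the row before left it; what a row does not reach is not made up. A row lasts 1/8 s, in which the tool goes at most 62.5 mm and 10.7 degrees, less where a joint would pass 70% of its speed; a pose out of reach is approached as far as the arm can. A call is refused whole if a number of a shift passes 62.5 or a number of a turn 10.7, either way. A call with a gripper value outside its range is refused whole. The fingers move at their own pace and stop on an object; "newtons" is the grip in N (left out, the last holds). Time passes only in rows, so rows that do not move let the fingers close. It gives the time, the measured TCP pose, the force and the opening at its end, in the units of the state.
- get_state(): the state, without advancing time (a new reading comes with each control period).
- grab_frame(name): name is "scene" or "top" or "wrist"; returns a dict with "pixels" (420x560x3 uint8, blue, green, red), "depth" (420x560 float32, m along the optical axis (not along the pixel's ray), 0 where there is no reading), "mtx" (3x3 intrinsics, pixels), "world_from_camera" (4x4, takes a point from camera to world coordinates). Camera axes: x right, y down, z forward; pixel columns grow to the right and rows downward; lengths in m; the calibration is good to about 2 mm. A picture is of the moment at which its call begins.
- hand_in(): hands the job in, once; it reports no verdict.
Trained networks look in a picture, given as the dict that the camera call returned (one of the last four; its "shot" number tells which), for a name from the list of things; names that differ only in an ending like _2 or _b are one class to them, and where a whole thing is asked for, a point or a joint stands for the part that bears it (a point fixed in the world has none). Each returns a list of dicts, best first, with "score" (0 to 1); they miss things now and then, are a little off and sometimes report something else, mostly with a low value. They report only what shows in the picture. A call takes as long as a camera call. They do not tell look-alikes from the thing itself.
- find_in(picture, name): "bbox" ([left, top, right, bottom] in pixels, round what is visible of it).
- spot_point(picture, name): "at" ([row, column] in pixels: a listed point, or the origin of a listed thing).
The state is a dict: "t": time; "joint_positions": joint angles; "joint_vel": joint speeds; "joint_torque": joint torques, N m; "position": TCP position; "tcp_rot": TCP orientation; "ft_force": force on the tool from outside, world axes, zero at the start; "moment": the same for the moment, N m; "opening": finger opening in m.
Only numpy, scipy, OpenCV 4.12 (cv2) and the standard library are available. Lean on these libraries where they do the work, as an engineer would, in place of code of your own. Each camera call takes 0.05 s, during which the arm holds its last target.

## Working session

There is one attempt and no reset: what is moved stays moved. The work goes in short steps, Python scripts to look and compute and a tool call to move; the robot and the scene stay as the last step left them, time stands still between calls to the robot, and variables do not carry over. Pictures are saved under pics/ and viewed, and the job is handed in when it is done.

Besides the shell and the picture viewer there is one more tool, called by a JSON object that holds its "method" and its "body", one argument or row to a line. send_rows: Moves the arm, as the interface text tells. Its arguments: {"type":"object","properties":{"commands":{"type":"array"},"newtons":{"type":"number"}},"required":["commands"]}

```bash
mkdir -p pics; ls; cat > h.py <<'E'
from rig import *
import numpy as np, cv2
from scipy.spatial.transform import Rotation as R
def unproj(f,r,c,z=None):
    K=f["mtx"];T=f["world_from_camera"]
    ray=np.array([(c-K[0,2])/K[0,0],(r-K[1,2])/K[1,1],1.0])
    if z is None:
        r0,c0=int(round(r)),int(round(c))
        d=f["depth"][r0,c0]
        return (T@np.r_[ray*d,1])[:3]
    d=T[:3,:3]@ray;o=T[:3,3]
    return o+d*(z-o[2])/d[2]
def cloud(f):
    K=f["mtx"];T=f["world_from_camera"];d=f["depth"]
    v,u=np.mgrid[:d.shape[0],:d.shape[1]]
    P=np.stack([(u-K[0,2])/K[0,0]*d,(v-K[1,2])/K[1,1]*d,d],-1)
    W=P@T[:3,:3].T+T[:3,3]; W[d<=0]=np.nan
    return W
def proj(f,p):
    K=f["mtx"];T=np.linalg.inv(f["world_from_camera"])
    q=T[:3,:3]@np.asarray(p)+T[:3,3]; q=K@q; return q[1]/q[2],q[0]/q[2]
E
python3 - <<'E'
from h import *
for n in ["scene","top"]:
    f=grab_frame(n); cv2.imwrite(f"pics/{n}0.png",f["pixels"])
    for k in ["stand","cross_shaft","lever_grip","clamp_screw","key_bar","key_holder","control_box","pliers","knob_tray"]:
        for d in spot_point(f,k)[:4]:
            r,c=d["at"]
            if 0<=r<419 and 0<=c<559: print(n,k,np.round(d["at"],1),round(d["score"],2),unproj(f,r,c).round(3))
s=get_state();print(s)
E
```

```text
pics
scene stand [141.4 272. ] 0.86 [0.236 0.25  0.026]
scene stand [202.6 254.8] 0.82 [0.368 0.05  0.037]
scene stand [307.4 368.5] 0.81 [0.748 0.011 0.029]
scene stand [257.3 303.3] 0.66 [0.569 0.003 0.047]
scene cross_shaft [286.8 375.5] 0.94 [0.748 0.019 0.102]
scene cross_shaft [114.2 274.6] 0.91 [0.244 0.253 0.125]
scene cross_shaft [229.3 305.9] 0.88 [0.562 0.015 0.132]
scene cross_shaft [186.2 254.7] 0.77 [0.369 0.052 0.097]
scene lever_grip [177.1 311.2] 0.8 [0.488 0.115 0.164]
scene lever_grip [ 73.9 292.4] 0.8 [0.219 0.349 0.188]
scene lever_grip [258.8 405.8] 0.74 [0.763 0.091 0.141]
scene lever_grip [258.5 303.5] 0.6 [0.571 0.002 0.046]
scene clamp_screw [210.9 301.8] 0.84 [0.535 0.031 0.157]
scene clamp_screw [275.5 382.8] 0.69 [0.748 0.038 0.123]
scene clamp_screw [171.4 256.8] 0.69 [0.359 0.071 0.125]
scene clamp_screw [ 97.6 277.2] 0.56 [0.238 0.27  0.165]
scene key_bar [288.6 140.7] 0.67 [ 0.412 -0.313  0.115]
scene key_holder [315.6 153.8] 0.62 [ 0.449 -0.321  0.06 ]
scene control_box [174.8 338.6] 0.6 [0.465 0.258 0.048]
scene pliers [390.  234.7] 0.59 [ 0.665 -0.
[... 1231 characters left out ...]
 0.264 0.004]
{'t': 1.0, 'joint_positions': array([-1.22278629e+00,  1.16007333e-01,  1.44160715e+00,  2.99218011e-05,
        1.58399291e+00, -3.78104095e-02]), 'joint_vel': array([ 0.00090757,  0.00084271, -0.00127871, -0.00019909,  0.00089508,
        0.0013214 ]), 'joint_torque': array([ 5.87465373e-03, -7.31732583e+01, -6.32646132e+01,  4.14762844e-04,
        2.99733474e-04,  5.84588565e-05]), 'position': array([ 0.25401089, -0.62538914,  0.23129375]), 'tcp_rot': array([ 9.81450418e-01,  1.91716134e-01,  1.36410446e-05, -9.59549830e-06]), 'ft_force': array([-0.39704775,  0.47075261, -0.12991108]), 'moment': array([ 0.0112924 , -0.03897896, -0.03055719]), 'opening': 0.08552496228273193}
```

View pics/scene0.png

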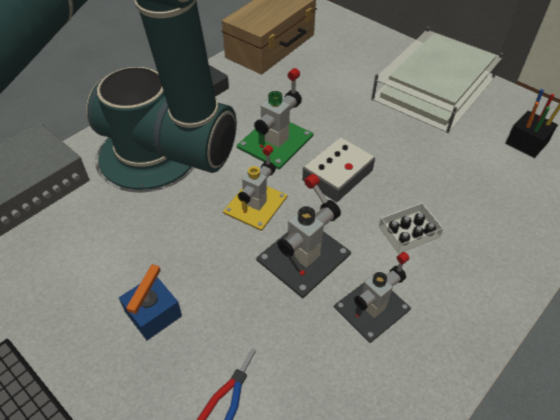

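View pics/top0.png

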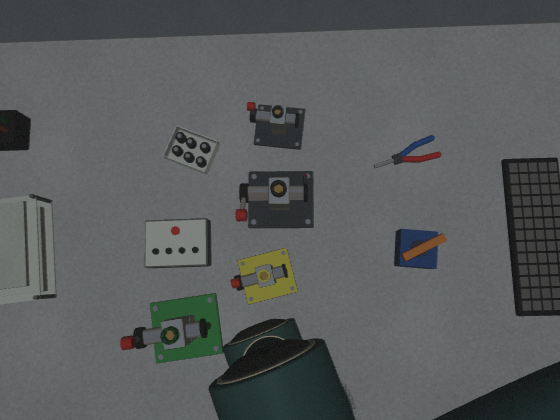

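The scene picture shows four possible stands: green (275,120), yellow (255,195), large dark (305,245) and small dark (380,295). By the description it's the large dark one. The key is orange, at (143,288) on the blue holder. Next I'll check a close crop and measure.

```bash
python3 - <<'E'
from h import *
f=grab_frame("top"); g=grab_frame("scene")
cr=f["pixels"][150:290,200:460]; cv2.imwrite("pics/crop_t.png",cv2.resize(cr,None,fx=3,fy=3,interpolation=cv2.INTER_CUBIC))
cr=g["pixels"][150:310,240:370]; cv2.imwrite("pics/crop_s.png",cv2.resize(cr,None,fx=3.7,fy=3.7,interpolation=cv2.INTER_CUBIC))
for n,F in (("top",f),("scene",g)):
    W=cloud(F)
    def sel(zl,zh,cx,cy,rad):
        m=(W[...,2]>zl)&(W[...,2]<zh)&(np.hypot(W[...,0]-cx,W[...,1]-cy)<rad); return W[m],m
    for nm,zl,zh,cx,cy,rad in (("plate",.007,.02,.55,.03,.14),("hub",.128,.141,.55,.03,.07),("head",.153,.172,.55,.03,.04),("grip",.14,.2,.485,.12,.03),("holder",.055,.068,.41,-.3,.09),("bar",.096,.125,.41,-.3,.09)):
        P,m=sel(zl,zh,cx,cy,rad)
        if len(P)<8: print(n,nm,len(P)); continue
        r=cv2.minAreaRect((P[:,:2]*1000).astype(np.float32))
        print(n,nm,len(P),"c",np.round(r[0],1),"sz",np.round(r[1],1),"ang",round(r[2],1),"z",np.median(P[:,2]).round(4),"mean",P.mean(0).round(4))
E
```

```text
top plate 2397 c [522.8  32.5] sz [169.5 222.3] ang 88.3 z 0.0135 mean [0.5366 0.0295 0.0135]
top hub 344 c [550.1  32. ] sz [49.5 64.7] ang 88.4 z 0.1341 mean [0.5469 0.0302 0.134 ]
top head 148 c [549.3  31.6] sz [35.9 35.5] ang 42.0 z 0.1627 mean [0.5495 0.0319 0.1622]
top grip 138 c [495.8 117.5] sz [35.  23.7] ang 0.7 z 0.1621 mean [0.4916 0.117  0.1611]
top holder 1028 c [ 411.2 -303.5] sz [91.3 90.3] ang 83.8 z 0.0613 mean [ 0.4114 -0.3019  0.0613]
top bar 420 c [ 410.9 -303.1] sz [ 19.7 108.8] ang 24.9 z 0.1128 mean [ 0.4108 -0.3023  0.1127]
scene plate 2454 c [549.2  24.6] sz [221.7 216.4] ang 39.7 z 0.0135 mean [0.5653 0.0095 0.0134]
scene hub 344 c [548.5  27. ] sz [67.6 50.1] ang 1.2 z 0.1339 mean [0.5558 0.0204 0.1335]
scene head 192 c [548.8  27.6] sz [36.4 37.4] ang 45.5 z 0.1612 mean [0.549  0.0276 0.1605]
scene grip 186 c [494.8 113.4] sz [25.6 37.3] ang 83.4 z 0.158 mean [0.4935 0.1111 0.1557]
scene holder 1158 c [ 409.1 -306.8] sz [90.3 94.5] ang 84.0 z 0.0616 mean [ 0.4211 -0.3079  0.0616]
scene bar 617 c [ 409.7 -306.6] sz [ 22.4 110.6] ang 25.4 z 0.1124 mean [ 0.4133 -0.3094  0.111 ]
```

View pics/crop_t.png

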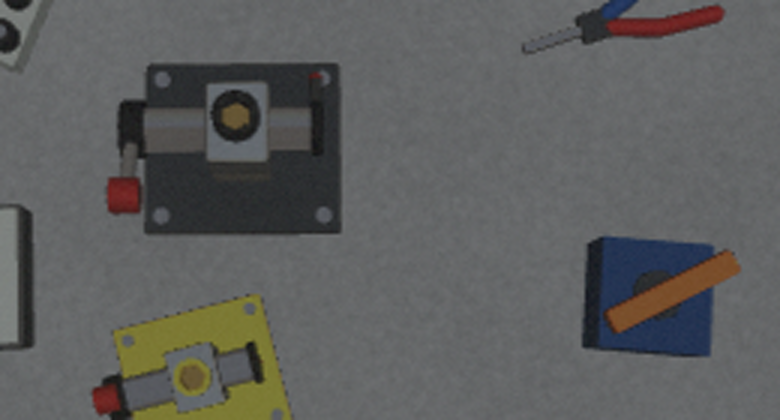

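View pics/crop_s.png

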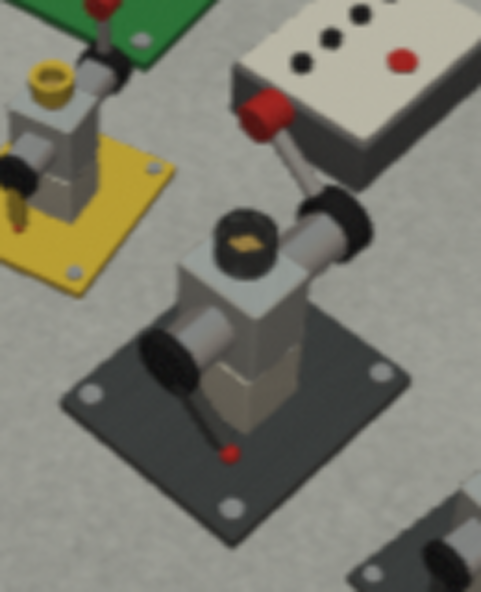

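The crop confirms the large dark stand: dark hub screw, red grip at the left of its top view, lever leaning towards the robot. The blue holder with the orange key is on the right. Next I'll refine the grip position and look at the wrist camera's mounting.

```bash
python3 - <<'E'
from h import *
from scipy.optimize import least_squares
f=grab_frame("top"); g=grab_frame("scene"); w=grab_frame("wrist")
s=get_state()
Tt=np.eye(4);Tt[:3,:3]=R.from_quat(s["tcp_rot"]).as_matrix();Tt[:3,3]=s["position"]
print("cam in tool\n",(np.linalg.inv(Tt)@w["world_from_camera"]).round(3), w["mtx"].round(1).tolist())
for n,F in (("top",f),("scene",g)):
    W=cloud(F);b=F["pixels"].astype(int)
    m=(b[...,2]>1.8*b[...,1])&(b[...,2]>1.8*b[...,0])&(np.hypot(W[...,0]-.49,W[...,1]-.115)<.05)&(W[...,2]>.1)
    P=W[m]; print(n,len(P),P.min(0).round(4),P.max(0).round(4))
    Q=P[(P[:,1]>.106)&(P[:,1]<.122)]
    r=least_squares(lambda p:np.hypot(Q[:,0]-p[0],Q[:,2]-p[1])-.014,[.49,.15],loss="soft_l1",f_scale=.002)
    print(r.x.round(4), np.abs(r.fun).mean())
E
```

```text
cam in tool
 [[ 0.002 -0.948 -0.319  0.082]
 [ 1.     0.001  0.    -0.   ]
 [ 0.    -0.319  0.948 -0.143]
 [ 0.     0.     0.     1.   ]] [[347.0, 0.0, 280.4], [0.0, 347.0, 202.3], [0.0, 0.0, 1.0]]
top 115 [0.4781 0.1073 0.1539] [0.5041 0.1288 0.1687]
[0.4914 0.1516] 0.0011402254428361674
scene 142 [0.4752 0.0998 0.1448] [0.5024 0.1276 0.1674]
[0.4878 0.1516] 0.001333595305364118
```

{"method": "send_rows", "body": {
  "commands": [
    [20, 40, 5, 0, 0, -2, -1],
    [25, 55, 5, 0, 0, -2, -1],
    [25, 55, 5, 0, 0, -2, -1],
    [25, 55, 5, 0, 0, -2, -1],
    [25, 55, 5, 0, 0, -2, -1],
    [25, 55, 5, 0, 0, -2, -1],
    [25, 55, 5, 0, 0, -2, -1],
    [25, 55, 4, 0, 0, -2, -1],
    [25, 55, 0, 0, 0, -2, -1],
    [25, 55, 0, 0, 0, -2, -1],
    [25, 55, 0, 0, 0, -2, -1],
    [20, 45, 0, 0, 0, -1.8, -1],
    [5, 20, 0, 0, 0, 0, -1],
    [0, 0, 0, 0, 0, 0, -1]
  ],
  "newtons": 40
}}

```text
t: 3.0
position: [0.549, 0.0303, 0.2701]
tcp_rot: [1.0, -0.014, -0.0, 0.0]
ft_force: [-0.3, 0.1, 0.4]
opening: 0.0855
```

```bash
cat > w.py <<'E'
from h import *
import sys
w=grab_frame("wrist"); s=get_state()
cv2.imwrite(f"pics/{sys.argv[1]}.png",w["pixels"])
np.savez(sys.argv[1]+".npz",**{k:w[k] for k in("pixels","depth","mtx","world_from_camera")})
print(s["t"],s["position"].round(4),R.from_quat(s["tcp_rot"]).as_matrix().round(3).tolist(),s["joint_positions"].round(2))
for k in ("clamp_screw","lever_grip","key_bar"):
    for d in spot_point(w,k)[:3]:
        r,c=d["at"]; 
        if 0<=r<419 and 0<=c<559: print(k,np.round(d["at"],1),round(d["score"],2),unproj(w,r,c).round(4))
E
python3 w.py w1
```

```text
3.05 [0.5488 0.0294 0.2703] [[1.0, -0.029, -0.0], [-0.029, -1.0, -0.0], [-0.0, 0.0, -1.0]] [ 0.01 -0.17  1.66 -0.    1.65  1.61]
clamp_screw [199.7 285.1] 0.77 [0.5428 0.0268 0.1458]
clamp_screw [367.1 247.2] 0.68 [0.3437 0.0716 0.1151]
lever_grip [265.6 179.7] 0.96 [0.4956 0.1128 0.1651]
lever_grip [392.1 186.6] 0.55 [0.345  0.1288 0.1472]
```

View pics/w1.png

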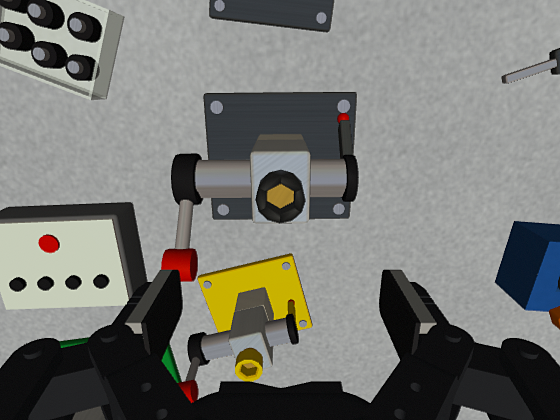

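Wrist view: the screw head is at (280,197) with the golden socket visible, and the red grip is at (180,265). I'll fit the head circle and the hexagon angle.

```bash
cat > hexfit.py <<'E'
from h import *
import sys
w=dict(np.load(sys.argv[1]+".npz")); 
px=w["pixels"].astype(int)
r0,c0=int(sys.argv[2]),int(sys.argv[3])
W=cloud(w)
m=np.zeros(px.shape[:2],bool); m[r0-35:r0+35,c0-35:c0+35]=True
hd=m&(W[...,2]>.155)&(W[...,2]<.175)
P=W[hd]; print("head pts",len(P),"z med",np.median(P[:,2]).round(4), "circle",cv2.minEnclosingCircle((P[:,:2]*1000).astype(np.float32)))
gold=m&(px[...,2]>px[...,0]+25)
gm=cv2.morphologyEx(gold.astype(np.uint8),cv2.MORPH_OPEN,np.ones((3,3)))
cs,_=cv2.findContours(gm,cv2.RETR_EXTERNAL,cv2.CHAIN_APPROX_NONE); c=max(cs,key=cv2.contourArea)
print("gold area",cv2.contourArea(c), "depth z gold",np.nanmedian(W[...,2][gold]).round(4))
for zz in (.148,.164):
    X=np.array([unproj(w,v,u,zz)[:2] for u,v in c[:,0]])*1000
    cen=X.mean(0); a=np.arctan2(*(X-cen).T[::-1]); rr=np.hypot(*(X-cen).T)
    print(zz,"cen",cv2.minAreaRect(X.astype(np.float32)),"corner ang mod60",np.degrees(np.angle((rr*np.exp(6j*a)).sum()))/6, "r",rr.min().round(1),rr.max().round(1))
cr=w["pixels"][r0-40:r0+40,c0-40:c0+40]; cv2.imwrite(f"pics/{sys.argv[1]}_z.png",cv2.resize(cr,None,fx=7,fy=7,interpolation=cv2.INTER_CUBIC))
E
python3 hexfit.py w1 197 280
```

```text
head pts 1385 z med 0.1637 circle ((548.9370727539062, 30.539215087890625), 19.159337997436523)
gold area 450.5 depth z gold 0.1481
0.148 cen ((547.0523681640625, 30.809837341308594), (20.93059539794922, 19.317476272583008), 88.51055908203125) corner ang mod60 -5.28303551721953 r 8.6 11.5
0.164 cen ((552.0973510742188, 30.661636352539062), (19.66771125793457, 18.151912689208984), 88.51089477539062) corner ang mod60 -5.283035517219743 r 8.1 10.8
```

View pics/w1_z.png

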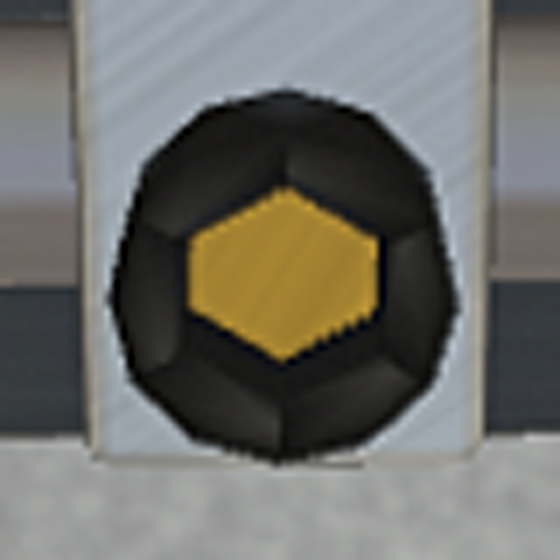

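```bash
python3 - <<'E'
from h import *
from scipy.optimize import least_squares
F=dict(np.load("w1.npz"));W=cloud(F);b=F["pixels"].astype(int)
m=(b[...,2]>1.8*b[...,1])&(b[...,2]>1.8*b[...,0])&(np.hypot(W[...,0]-.49,W[...,1]-.115)<.05)&(W[...,2]>.1)
P=W[m];print(len(P),P.min(0).round(4),P.max(0).round(4))
Q=P[(P[:,1]>.106)&(P[:,1]<.122)]
r=least_squares(lambda p:np.hypot(Q[:,0]-p[0],Q[:,2]-p[1])-.014,[.49,.15],loss="soft_l1",f_scale=.002);print(r.x,np.abs(r.fun).mean())
# bar/hub yaw from wrist
m=(W[...,2]>.13)&(W[...,2]<.139)&(np.hypot(W[...,0]-.549,W[...,1]-.03)<.05)
print(cv2.minAreaRect((W[m][:,:2]*1000).astype(np.float32)),np.median(W[m][:,2]))
E
```

```text
892 [0.4784 0.1041 0.1053] [0.5372 0.1286 0.1676]
[0.48947431 0.15237912] 0.0004567808745405226
((549.112060546875, 30.6283016204834), (50.163818359375, 63.891414642333984), 88.96426391601562) 0.13512354084963538
```

{"method": "send_rows", "body": {
  "commands": [
    [-15, 22, 0, 0, 0, 0, -1],
    [-15, 22, 0, 0, 0, 0, -1],
    [-15, 22, 0, 0, 0, 0, -1],
    [-14, 20, -10, 0, 0, 0, -1],
    [0, 0, -35, 0, 0, 0, -1],
    [0, 0, -35, 0, 0, 0, -1],
    [0, 0, -30, 0, 0, 0, -1],
    [0, 0, -20, 0, 0, 0, -0.5],
    [0, 0, -6, 0, 0, 0, -0.3],
    [0, 0, 0, 0, 0, 0, -0.3],
    [0, 0, 0, 0, 0, 0, -0.3]
  ]
}}

```text
t: 4.58
position: [0.4905, 0.1156, 0.1355]
tcp_rot: [1.0, -0.015, 0.001, -0.0]
ft_force: [0.2, 0.2, 0.6]
opening: 0.0554
```

```bash
python3 w.py w2
```

```text
4.625 [0.4904 0.1156 0.1354] [[1.0, -0.03, 0.001], [-0.03, -1.0, 0.0], [0.001, -0.0, -1.0]] [ 0.18 -0.22  1.92  0.    1.44  1.78]
clamp_screw [150.8 533.1] 0.81 [0.5464 0.0197 0.1496]
lever_grip [290.5 280.5] 0.73 [0.4972 0.1155 0.1626]
```

View pics/w2.png

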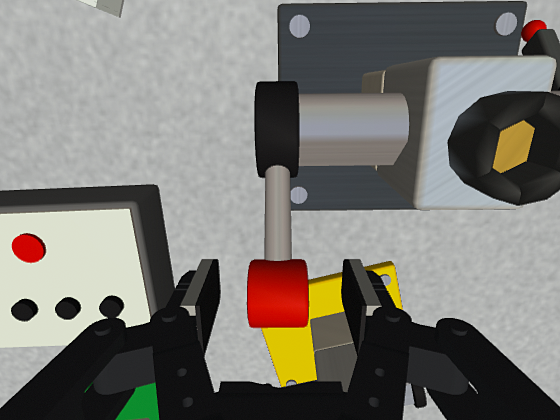

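Fingers straddle the grip, which is centred (columns 248–307 against finger midpoint 280). Closing and swinging along the arc.

{"method": "send_rows", "body": {
  "commands": [
    [0, 0, 0, 0, 0, 0, 1],
    [0, 0, 0, 0, 0, 0, 1],
    [0, 0, 0, 0, 0, 0, 1],
    [0, 0, 0, 0, 0, 0, 1],
    [5.9, -0.2, 6.5, 0, 0, 0, 1],
    [6.7, -0.2, 5.7, 0, 0, 0, 1],
    [7.2, -0.2, 5.0, 0, 0, 0, 1],
    [7.7, -0.2, 4.2, 0, 0, 0, 1],
    [8.2, -0.2, 3.3, 0, 0, 0, 1],
    [8.4, -0.2, 2.4, 0, 0, 0, 1],
    [8.7, -0.2, 1.4, 0, 0, 0, 1],
    [8.8, -0.2, 0.5, 0, 0, 0, 1],
    [0, 0, 0, 0, 0, 0, 1],
    [0, 0, 0, 0, 0, 0, 1]
  ]
}}

```text
t: 6.52
position: [0.5512, 0.1155, 0.1626]
tcp_rot: [1.0, -0.014, -0.001, -0.001]
ft_force: [-0.8, 12.9, -4.8]
opening: 0.0236
```

```bash
python3 w.py w3
```

```text
6.575 [0.5512 0.1154 0.1626] [[1.0, -0.029, -0.001], [-0.029, -1.0, 0.003], [-0.002, -0.003, -1.0]] [ 0.16 -0.1   1.77  0.    1.47  1.76]
clamp_screw [272.3 464.6] 0.82 [0.5402 0.0221 0.1494]
lever_grip [307.7 279.7] 0.68 [0.5514 0.1158 0.1913]
```

View pics/w3.png

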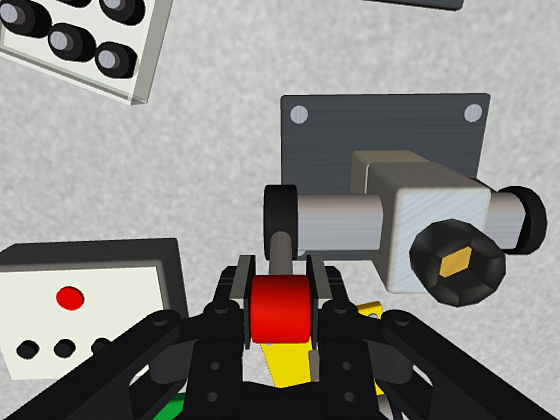

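{"method": "send_rows", "body": {
  "commands": [
    [0, 0, 0, 0, 0, 0, -0.4],
    [0, 0, 0, 0, 0, 0, -0.4],
    [0, 0, 0, 0, 0, 0, -0.4],
    [0, 0, 15, 0, 0, 0, -0.4],
    [0, 0, 35, 0, 0, 0, -0.4],
    [0, -10, 40, 0, 0, 0, -0.4],
    [0, -30, 30, 0, 0, 0, -0.4],
    [-15, -30, 0, 0, 0, 0, -0.4],
    [-20, -15, 0, 0, 0, 0, -0.4],
    [0, 0, 0, 0, 0, 0, -0.4],
    [0, 0, 0, 0, 0, 0, -0.4]
  ]
}}

```text
t: 8.1
position: [0.5168, 0.0292, 0.2841]
tcp_rot: [1.0, -0.015, 0.001, -0.0]
ft_force: [0.7, 0.7, -0.5]
opening: 0.0598
```

```bash
python3 w.py w4; python3 - <<'E'
from h import *
from scipy.optimize import least_squares
for n in ("wrist","top","scene"):
    F=grab_frame(n);W=cloud(F);b=F["pixels"].astype(int)
    if n=="scene": cv2.imwrite("pics/s4.png",cv2.resize(F["pixels"][130:310,230:390],None,fx=3,fy=3))
    m=(b[...,2]>1.8*b[...,1])&(b[...,2]>1.8*b[...,0])&(np.hypot(W[...,0]-.55,W[...,1]-.115)<.04)&(W[...,2]>.15)
    P=W[m]
    if len(P)<10: print(n,len(P)); continue
    r=least_squares(lambda p:np.hypot(P[:,0]-p[0],P[:,2]-p[1])-.014,[.55,.18],loss="soft_l1",f_scale=.002);print(n,len(P),r.x.round(4),np.abs(r.fun).mean().round(4),P.min(0).round(4),P.max(0).round(4))
E
```

```text
8.15 [0.5169 0.0293 0.2838] [[1.0, -0.029, 0.0], [-0.029, -1.0, 0.0], [0.0, -0.0, -1.0]] [ 0.01 -0.24  1.7   0.    1.68  1.61]
clamp_screw [334.1 247.6] 0.95 [0.3447 0.0697 0.1163]
clamp_screw [156.5 277.9] 0.75 [0.5443 0.0306 0.1492]
clamp_screw [168.2 162.2] 0.69 [0.5472 0.1096 0.1941]
lever_grip [166.8 161.5] 0.74 [0.5477 0.1106 0.1921]
wrist 1545 [0.543  0.1798] 0.0016 [0.53   0.0905 0.1684] [0.5573 0.1273 0.3527]
top 31 [0.5452 0.1798] 0.0007 [0.5312 0.1051 0.1809] [0.541  0.1209 0.1934]
scene 164 [0.5415 0.179 ] 0.0027 [0.5304 0.1001 0.1683] [0.5567 0.126  0.1974]
```

View pics/w4.png

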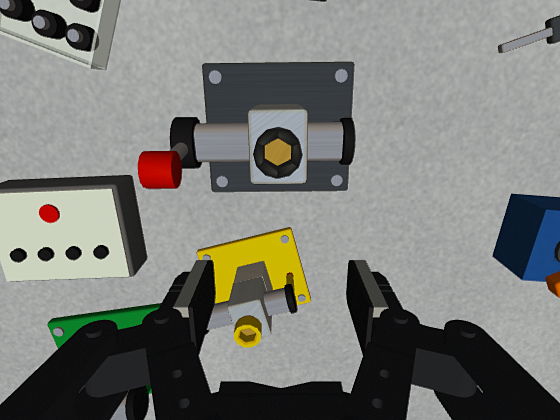

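```bash
python3 - <<'E'
from h import *
from scipy.optimize import least_squares
F=dict(np.load("w4.npz"));W=cloud(F);b=F["pixels"].astype(int)
m=(b[...,2]>1.8*b[...,1])&(b[...,2]>1.8*b[...,0])&(np.hypot(W[...,0]-.55,W[...,1]-.115)<.04)&(W[...,2]>.13)&(W[...,2]<.2)
P=W[m];P=P[(P[:,1]>.108)&(P[:,1]<.122)]
r=least_squares(lambda p:np.hypot(P[:,0]-p[0],P[:,2]-p[1])-.014,[.55,.18],loss="soft_l1",f_scale=.001);print(len(P),r.x.round(4),np.abs(r.fun).mean().round(4))
# shaft segment between hub & collar: y .065-.095
for f in ("w1","w4"):
  F=dict(np.load(f+".npz"));W=cloud(F)
  for lo,hi,rad in ((.066,.09,.018),(-.022,-.002,.018)):
    m=(W[...,1]>lo)&(W[...,1]<hi)&(W[...,2]>.1)&(W[...,2]<.125)&(abs(W[...,0]-.55)<.025)
    P=W[m]; r=least_squares(lambda p:np.hypot(P[:,0]-p[0],P[:,2]-p[1])-rad,[.55,.1],loss="soft_l1",f_scale=.001);print(f,len(P),r.x.round(4),np.abs(r.fun).mean().round(4))
E
python3 hexfit.py w4 152 278
```

```text
753 [0.5431 0.1798] 0.0005
w1 1014 [0.5508 0.0997] 0.0009
w1 840 [0.5493 0.0996] 0.0009
w4 1034 [0.5505 0.0981] 0.0011
w4 849 [0.549  0.0981] 0.0011
head pts 1317 z med 0.1638 circle ((548.83349609375, 30.843048095703125), 19.038299560546875)
gold area 521.5 depth z gold 0.1481
0.148 cen ((547.645263671875, 31.208942413330078), (21.156404495239258, 21.169647216796875), 88.39047241210938) corner ang mod60 -2.8197763041246127 r 9.5 11.8
0.164 cen ((550.5492553710938, 30.96742057800293), (19.944059371948242, 19.95665168762207), 88.39227294921875) corner ang mod60 -2.8197763041249657 r 8.9 11.2
```

View pics/w4_z.png

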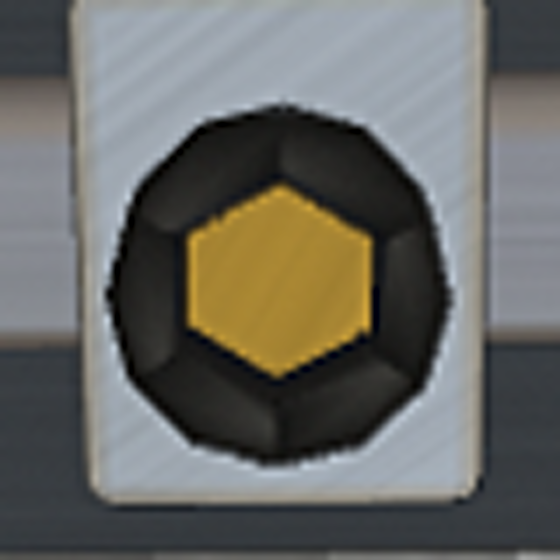

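View pics/s4.png

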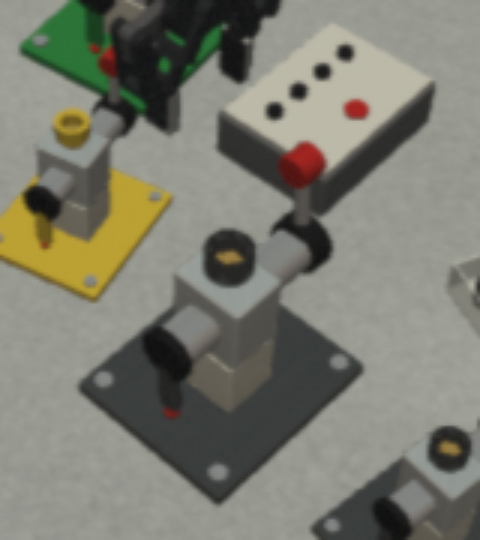

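```bash
python3 - <<'E'
from h import *
from scipy.optimize import least_squares
for f,x in (("w2",.49),("w3",.55)):
    F=dict(np.load(f+".npz"));W=cloud(F);b=F["pixels"].astype(int)
    m=(b[...,2]>1.8*b[...,1])&(b[...,2]>1.8*b[...,0])&(np.hypot(W[...,0]-x,W[...,1]-.115)<.04)&(W[...,2]>.13)&(W[...,2]<.2)
    P=W[m];P=P[(P[:,1]>.108)&(P[:,1]<.122)]
    r=least_squares(lambda p:np.hypot(P[:,0]-p[0],P[:,2]-p[1])-.014,[x,.18],loss="soft_l1",f_scale=.001);print(f,len(P),r.x.round(4),np.abs(r.fun).mean().round(4))
E
```

```text
w2 2436 [0.5027 0.1739] 0.0031
w3 2423 [0.5432 0.1799] 0.0004
```

The grip already sat 8 mm short before release (pads slipped), which gives a tilt of about 0.09 rad. I'll regrip more firmly and correct it.

{"method": "send_rows", "body": {
  "commands": [
    [10, 30, 0, 0, 0, 0, -0.4],
    [10, 30, 0, 0, 0, 0, -0.4],
    [6.5, 26, -15, 0, 0, 0, -0.4],
    [0, 0, -35, 0, 0, 0, -0.4],
    [0, 0, -35, 0, 0, 0, -0.4],
    [0, 0, -25, 0, 0, 0, -0.4],
    [0, 0, -11, 0, 0, 0, -0.4],
    [0, 0, 0, 0, 0, 0, -0.4],
    [0, 0, 0, 0, 0, 0, 1],
    [0, 0, 0, 0, 0, 0, 1],
    [0, 0, 0, 0, 0, 0, 1],
    [0, 0, 0, 0, 0, 0, 1],
    [4, -0.1, 0, 0, 0, 0, 1],
    [4, -0.1, 0, 0, 0, 0, 1],
    [0, 0, 0, 0, 0, 0, 1],
    [0, 0, 0, 0, 0, 0, 1]
  ],
  "newtons": 80
}}

```text
t: 10.45
position: [0.551, 0.1155, 0.1637]
tcp_rot: [1.0, -0.014, 0.0, -0.001]
ft_force: [-5.3, 6.3, 8.7]
opening: 0.0231
```

```bash
python3 w.py w5; cat > lev.py <<'E'
from h import *
import sys
from scipy.optimize import least_squares
F=dict(np.load(sys.argv[1]+".npz"));W=cloud(F);b=F["pixels"].astype(int)
m=(b[...,2]>1.8*b[...,1])&(b[...,2]>1.8*b[...,0])&(np.hypot(W[...,0]-.55,W[...,1]-.115)<.04)&(W[...,2]>.13)&(W[...,2]<.2)
P=W[m];P=P[(P[:,1]>.108)&(P[:,1]<.122)]
r=least_squares(lambda p:np.hypot(P[:,0]-p[0],P[:,2]-p[1])-.014,[.55,.18],loss="soft_l1",f_scale=.001);print("grip",len(P),r.x.round(4),np.abs(r.fun).mean().round(4))
E
python3 lev.py w5
```

```text
10.5 [0.551  0.1156 0.1638] [[1.0, -0.029, 0.001], [-0.029, -1.0, 0.001], [0.0, -0.002, -1.0]] [ 0.16 -0.1   1.77  0.    1.47  1.76]
clamp_screw [271.4 463.6] 0.85 [0.5411 0.0233 0.1514]
lever_grip [292.7 282.7] 0.59 [0.5571 0.1146 0.1913]
grip 2464 [0.5495 0.1802] 0.0004
```

{"method": "send_rows", "body": {
  "commands": [
    [0, 0, 0, 0, 0, 0, -0.4],
    [0, 0, 0, 0, 0, 0, -0.4],
    [0, 0, 0, 0, 0, 0, -0.4],
    [0, 0, 15, 0, 0, 0, -0.4],
    [0, 0, 35, 0, 0, 0, -0.4],
    [0, -15, 40, 0, 0, 0, -0.4],
    [-10, -35, 30, 0, 0, 0, -0.4],
    [-24, -35, 0, 0, 0, 0, -0.4]
  ]
}}

```text
t: 11.65
position: [0.5175, 0.029, 0.2859]
tcp_rot: [1.0, -0.015, 0.002, 0.0]
ft_force: [1.2, -0.1, 0.4]
opening: 0.0599
```

```bash
python3 w.py w6;python3 lev.py w6
```

```text
11.7 [0.5151 0.0262 0.2851] [[1.0, -0.03, 0.003], [-0.03, -1.0, -0.001], [0.003, 0.001, -1.0]] [ 0.   -0.24  1.7  -0.    1.68  1.6 ]
clamp_screw [335.1 246.2] 0.94 [0.3419 0.0714 0.1143]
clamp_screw [156.5 278.6] 0.65 [0.545  0.0298 0.1491]
clamp_screw [128.7 278.7] 0.33 [0.5678 0.0291 0.1537]
lever_grip [163.1 158.1] 0.56 [0.5514 0.1122 0.1946]
grip 758 [0.5493 0.1802] 0.0005
```

{"method": "send_rows", "body": {
  "commands": [
    [-9.6, -30.4, 0, 0, 0, 10.6, -0.4],
    [-9.6, -30.4, 0, 0, 0, 10.6, -0.4],
    [-9.6, -30.4, 0, 0, 0, 10.6, -0.4],
    [-9.6, -30.4, -5, 0, 0, 10.6, -0.4],
    [-9.6, -30.4, -7, 0, 0, 10.6, -0.4],
    [-9.6, -30.4, -7, 0, 0, 10.6, -0.4],
    [-9.6, -30.4, -7, 0, 0, 10.6, -0.4],
    [-9.6, -30.4, -7, 0, 0, 10.6, -0.4],
    [-9.6, -30.4, -7, 0, 0, 10.6, -0.4],
    [-9.6, -30.4, -7, 0, 0, 10.6, -0.4],
    [-9.6, -30.4, -7, 0, 0, 10.6, -0.4],
    [0, 0, 0, 0, 0, 0, -0.4],
    [0, 0, 0, 0, 0, 0, -0.4],
    [0, 0, 0, 0, 0, 0, -0.4]
  ]
}}

```text
t: 13.6
position: [0.4121, -0.3039, 0.2286]
tcp_rot: [0.538, 0.843, 0.0, 0.0]
ft_force: [-1.6, 0.7, 0.3]
opening: 0.0598
```

```bash
python3 w.py w7; python3 - <<'E'
from h import *
F=dict(np.load("w7.npz"));W=cloud(F)
for nm,zl,zh in(("holder",.057,.066),("bar",.106,.12)):
    m=(W[...,2]>zl)&(W[...,2]<zh)&(np.hypot(W[...,0]-.41,W[...,1]+.304)<.085)
    P=W[m];print(nm,len(P),cv2.minAreaRect((P[:,:2]*1000).astype(np.float32)),np.median(P[:,2]))
s=get_state();M=R.from_quat(s["tcp_rot"]).as_matrix();print("y ang",np.degrees(np.arctan2(M[1,1],M[0,1])),"tilt",M[:,2])
E
```

```text
13.65 [ 0.412  -0.3039  0.2286] [[-0.421, 0.907, 0.0], [0.907, 0.421, -0.0], [-0.0, 0.0, -1.0]] [-0.69 -0.24  1.79  0.    1.6  -1.12]
key_bar [195.7 278.1] 0.62 [ 0.4098 -0.3033  0.115 ]
holder 6109 ((410.0164489746094, -304.9488220214844), (90.56190490722656, 90.20806884765625), 83.98736572265625) 0.06248335611346201
bar 3426 ((409.82135009765625, -304.6754455566406), (19.979175567626953, 109.88482666015625), 25.320274353027344) 0.11429426239972204
y ang 24.914535323206724 tilt [ 2.59322481e-04 -1.83355048e-04 -9.99999950e-01]
```

View pics/w7.png

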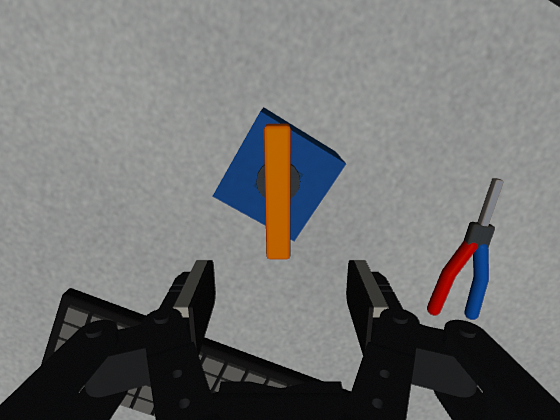

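The bar is centred in the wrist view at (278,192), at (409.8,-304.7) mm and turned 25.3°. Descending to grasp it.

{"method": "send_rows", "body": {
  "commands": [
    [-2.2, -0.8, -30, 0, 0, 0.4, -0.4],
    [0, 0, -35, 0, 0, 0, -0.4],
    [0, 0, -35, 0, 0, 0, -0.4],
    [0, 0, -25, 0, 0, 0, -0.4],
    [0, 0, -12, 0, 0, 0, -0.4],
    [0, 0, -5, 0, 0, 0, -0.4],
    [0, 0, 0, 0, 0, 0, -0.4],
    [0, 0, 0, 0, 0, 0, -0.4]
  ]
}}

```text
t: 14.8
position: [0.4096, -0.3057, 0.0872]
tcp_rot: [0.535, 0.845, -0.0, 0.001]
ft_force: [0.3, 0.1, 0.3]
opening: 0.06
```

{"method": "send_rows", "body": {
  "commands": [
    [0, 0, 0, 0, 0, 0, 1],
    [0, 0, 0, 0, 0, 0, 1],
    [0, 0, 0, 0, 0, 0, 1],
    [0, 0, 0, 0, 0, 0, 1]
  ],
  "newtons": 120
}}

```text
t: 15.3
position: [0.4095, -0.3054, 0.0868]
tcp_rot: [0.535, 0.845, 0.0, 0.0]
ft_force: [-0.3, 1.4, 5.8]
opening: 0.0178
```

```bash
python3 w.py w8; python3 -c "
from h import *
print(get_state()['ft_force'],get_state()['moment'],get_state()['opening'])"
```

```text
15.35 [ 0.4095 -0.3055  0.0868] [[-0.427, 0.904, 0.001], [0.904, 0.427, -0.0], [-0.001, 0.0, -1.0]] [-0.69 -0.17  1.96  0.    1.35 -1.13]
key_bar [293.4 278.5] 0.85 [ 0.4059 -0.2998  0.1145]
[0.40328541 1.34688597 5.15348011] [ 0.23834677  0.10260803 -0.03523991] 0.018116499948103097
```

View pics/w8.png

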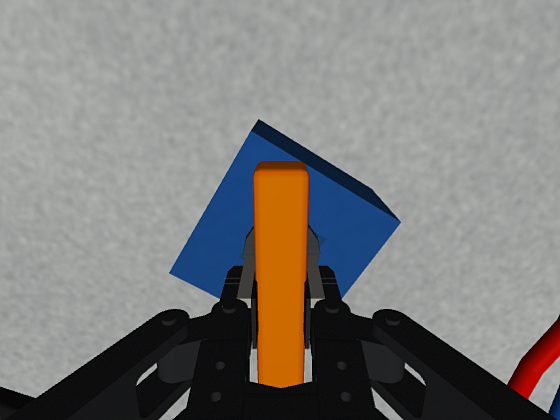

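{"method": "send_rows", "body": {
  "commands": [
    [0, 0, 10, 0, 0, 0, 1],
    [0, 0, 30, 0, 0, 0, 1],
    [0, 0, 40, 0, 0, 0, 1],
    [0, 0, 45, 0, 0, 0, 1],
    [0, 0, 45, 0, 0, 0, 1],
    [7, 16, 20, 0, 0, 1.7, 1],
    [17, 40, 10, 0, 0, 0, 1],
    [19, 45, 0, 0, 0, 0, 1],
    [19, 45, 0, 0, 0, 0, 1],
    [19, 45, 0, 0, 0, 0, 1],
    [19, 45, 0, 0, 0, 0, 1],
    [17, 45, -5, 0, 0, 0, 1],
    [13, 34, -10, 0, 0, 0, 1],
    [7, 15, -10, 0, 0, 0, 1],
    [2, 6, -7, 0, 0, 0, 1],
    [0, 0, 0, 0, 0, 0, 1],
    [0, 0, 0, 0, 0, 0, 1]
  ]
}}

```text
t: 17.62
position: [0.5482, 0.0298, 0.2547]
tcp_rot: [0.523, 0.852, 0.0, 0.0]
ft_force: [0.5, 0.1, -1.7]
opening: 0.018
```

```bash
python3 w.py w9; python3 - <<'E'
from h import *
s=get_state();M=R.from_quat(s["tcp_rot"]).as_matrix();print("y ang",np.degrees(np.arctan2(M[1,1],M[0,1])),s["position"],s["ft_force"].round(1),s["moment"].round(2),s["opening"])
f=grab_frame("scene");cv2.imwrite("pics/s9.png",cv2.resize(f["pixels"][110:310,220:400],None,fx=3,fy=3,interpolation=cv2.INTER_CUBIC))
E
```

```text
17.675 [0.5482 0.0298 0.2549] [[-0.453, 0.891, 0.001], [0.891, 0.453, -0.0], [-0.0, 0.001, -1.0]] [ 0.01 -0.17  1.68 -0.    1.63 -0.46]
clamp_screw [286.2 478.5] 0.78 [0.7553 0.0294 0.1167]
clamp_screw [20.  56.6] 0.65 [0.3441 0.0693 0.1143]
lever_grip [240.1 541.9] 0.9 [0.7502 0.094  0.1445]
lever_grip [ 96.2 350.3] 0.66 [0.5482 0.116  0.1939]
lever_grip [ 18.  503.2] 0.63 [0.6829 0.2642 0.0037]
key_bar [292.5 278.6] 0.62 [0.5441 0.0361 0.283 ]
y ang 26.960443276184474 [0.54828952 0.03009174 0.25477014] [-0.6 -0.7 -2.5] [-0.05 -0.03 -0.  ] 0.017934163313363158
```

View pics/w9.png

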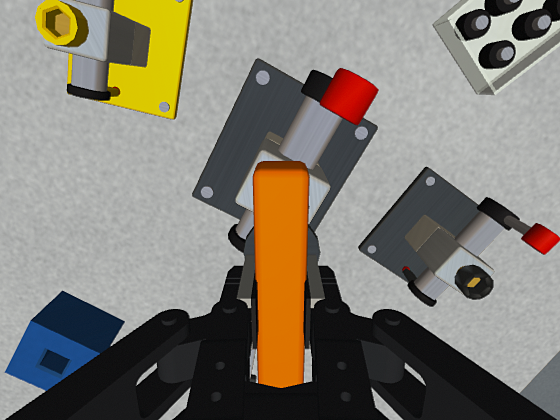

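View pics/s9.png

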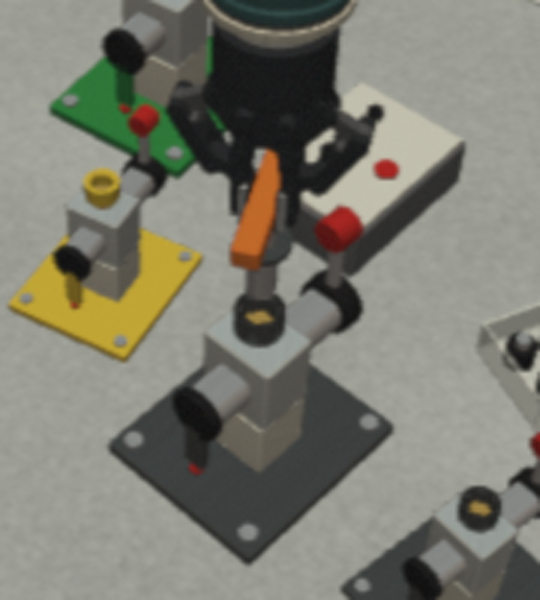

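{"method": "send_rows", "body": {
  "commands": [
    [0.3, 0.2, -8, 0, 0, 0, 1],
    [0, 0, -8, 0, 0, 0, 1],
    [0, 0, -3, 0, 0, 0, 1],
    [0, 0, -2, 0, 0, 0, 1],
    [0, 0, -2, 0, 0, 0, 1],
    [0, 0, -2, 0, 0, 0, 1],
    [0, 0, -2, 0, 0, 0, 1],
    [0, 0, 0, 0, 0, 0, 1]
  ]
}}

```text
t: 18.88
position: [0.5486, 0.0307, 0.2271]
tcp_rot: [0.523, 0.853, -0.0, -0.0]
ft_force: [0.9, 0.2, -2.7]
opening: 0.0179
```

It's in with no contact force. Seating fully.

{"method": "send_rows", "body": {
  "commands": [
    [0, 0, -2, 0, 0, 0, 1],
    [0, 0, -2, 0, 0, 0, 1],
    [0, 0, -1.5, 0, 0, 0, 1],
    [0, 0, 0, 0, 0, 0, 1]
  ]
}}

```text
t: 19.38
position: [0.5485, 0.0308, 0.2216]
tcp_rot: [0.522, 0.853, -0.0, -0.0]
ft_force: [-0.7, -1.0, -3.2]
opening: 0.0182
```

{"method": "send_rows", "body": {
  "commands": [
    [0, 0, 0, 0, 0, -5, 1],
    [0, 0, -0.3, 0, 0, -8, 1],
    [0, 0, -0.4, 0, 0, -9, 1],
    [0, 0, -0.4, 0, 0, -9, 1],
    [0, 0, -0.4, 0, 0, -9, 1],
    [0, 0, -0.4, 0, 0, -9, 1],
    [0, 0, -0.4, 0, 0, -9, 1],
    [0, 0, -0.4, 0, 0, -9, 1],
    [0, 0, -0.4, 0, 0, -9, 1],
    [0, 0, -0.4, 0, 0, -9, 1],
    [0, 0, 0, 0, 0, -5, 1]
  ]
}}

```text
t: 20.75
position: [0.5486, 0.0311, 0.2182]
tcp_rot: [0.973, 0.232, 0.0, -0.0]
ft_force: [0.4, 1.1, -4.1]
opening: 0.0183
```

```bash
cat > st.py <<'E'
from h import *
s=get_state();M=R.from_quat(s["tcp_rot"]).as_matrix();print(s["t"],"y ang",np.degrees(np.arctan2(M[1,1],M[0,1])).round(2),s["position"].round(4),s["ft_force"].round(1),s["moment"].round(3),s["opening"],s["joint_positions"].round(2))
E
python3 st.py
```

```text
20.75 y ang -63.21 [0.5486 0.0311 0.2182] [ 0.4  1.1 -4.1] [ 0.309 -0.245  0.107] 0.018290998122511105 [ 0.01 -0.16  1.73  0.    1.57  1.11]
```

Moment z of 0.107 N m confirms the screw is turning. Continuing in small steps.

{"method": "send_rows", "body": {
  "commands": [
    [0, 0, -0.3, 0, 0, -6, 1],
    [0, 0, -0.3, 0, 0, -6, 1],
    [0, 0, -0.2, 0, 0, -4, 1],
    [0, 0, 0, 0, 0, 0, 1]
  ]
}}

```text
t: 21.25
position: [0.5487, 0.0311, 0.2175]
tcp_rot: [0.995, 0.096, 0.0, -0.0]
ft_force: [1.6, 2.1, -4.3]
opening: 0.0182
```

```bash
python3 st.py
```

```text
21.25 y ang -78.96 [0.5487 0.0311 0.2175] [ 1.6  2.1 -4.3] [ 0.586 -0.456  0.001] 0.018154619638922086 [ 0.01 -0.16  1.73  0.    1.57  1.39]
```

{"method": "send_rows", "body": {
  "commands": [
    [0, 0, -0.2, 0, 0, -5, 1],
    [0, 0, -0.2, 0, 0, -5, 1]
  ]
}}

```text
t: 21.5
position: [0.5487, 0.0311, 0.2171]
tcp_rot: [1.0, 0.009, 0.0, -0.0]
ft_force: [2.9, 2.3, -4.3]
opening: 0.0179
```

```bash
python3 st.py
```

```text
21.5 y ang -89.03 [0.5487 0.0311 0.2171] [ 2.9  2.3 -4.3] [ 0.698 -0.595  0.107] 0.017858005065577207 [ 0.01 -0.15  1.73  0.    1.56  1.56]
```

{"method": "send_rows", "body": {
  "commands": [
    [0, 0, -0.2, 0, 0, -5, 1],
    [0, 0, -0.1, 0, 0, -3, 1]
  ]
}}

```text
t: 21.75
position: [0.5488, 0.0312, 0.2167]
tcp_rot: [0.998, -0.061, 0.0, -0.0]
ft_force: [3.4, 3.2, -4.4]
opening: 0.0179
```

```bash
python3 st.py
```

```text
21.75 y ang -96.99 [0.5488 0.0312 0.2167] [ 3.4  3.2 -4.4] [ 0.737 -0.809  0.106] 0.01794757622993533 [ 0.01 -0.15  1.73  0.    1.56  1.7 ]
```

{"method": "send_rows", "body": {
  "commands": [
    [0, 0, -0.1, 0, 0, -4, 1],
    [0, 0, -0.1, 0, 0, -3, 1]
  ]
}}

```text
t: 22.0
position: [0.5489, 0.0311, 0.2166]
tcp_rot: [0.993, -0.122, 0.0, -0.0]
ft_force: [3.9, 3.6, -4.1]
opening: 0.0181
```

```bash
python3 st.py
```

```text
22.0 y ang -103.97 [0.5489 0.0311 0.2166] [ 3.9  3.6 -4.1] [ 0.72  -0.825  0.116] 0.018079052671085276 [ 0.01 -0.15  1.73  0.    1.56  1.82]
```

{"method": "send_rows", "body": {
  "commands": [
    [0, 0, -0.1, 0, 0, -4, 1],
    [0, 0, 0, 0, 0, -3, 1]
  ]
}}

```text
t: 22.25
position: [0.5489, 0.0312, 0.2165]
tcp_rot: [0.983, -0.182, 0.0, -0.0]
ft_force: [4.8, 2.9, -4.2]
opening: 0.018
```

```bash
python3 st.py
```

```text
22.25 y ang -110.97 [0.5489 0.0312 0.2165] [ 4.8  2.9 -4.2] [ 0.743 -0.969  0.215] 0.01799150360514048 [ 0.01 -0.15  1.73  0.    1.56  1.95]
```

{"method": "send_rows", "body": {
  "commands": [
    [0, 0, 0, 0, 0, -3, 1],
    [0, 0, 0, 0, 0, 0, 1]
  ]
}}

```text
t: 22.5
position: [0.5489, 0.0311, 0.2165]
tcp_rot: [0.978, -0.207, 0.0, -0.0]
ft_force: [4.7, 2.5, -4.5]
opening: 0.0183
```

```bash
python3 st.py
```

```text
22.5 y ang -113.91 [0.5489 0.0311 0.2165] [ 4.7  2.5 -4.5] [ 0.705 -1.019  0.184] 0.018318242955633293 [ 0.01 -0.15  1.73  0.    1.56  2.  ]
```

{"method": "send_rows", "body": {
  "commands": [
    [0, 0, 0, 0, 0, -3, 1],
    [0, 0, 0, 0, 0, 0, 1]
  ]
}}

```text
t: 22.75
position: [0.5489, 0.0311, 0.2165]
tcp_rot: [0.973, -0.233, 0.0, -0.0]
ft_force: [4.4, 3.0, -4.9]
opening: 0.0179
```

```bash
python3 st.py
```

```text
22.75 y ang -116.91 [0.5489 0.0311 0.2165] [ 4.4  3.  -4.9] [ 0.698 -1.007  0.201] 0.017898852093571237 [ 0.01 -0.15  1.73  0.    1.56  2.05]
```

{"method": "send_rows", "body": {
  "commands": [
    [0, 0, 0, 0, 0, -5, 1],
    [0, 0, 0, 0, 0, -3, 1]
  ]
}}

```text
t: 23.0
position: [0.549, 0.0311, 0.2164]
tcp_rot: [0.954, -0.301, 0.0, -0.0]
ft_force: [4.6, 3.0, -6.0]
opening: 0.0178
```

```bash
python3 st.py; python3 w.py w10
```

```text
23.0 y ang -124.98 [0.549  0.0311 0.2164] [ 4.6  3.  -6. ] [ 0.713 -1.21   0.374] 0.017828560738269102 [ 0.01 -0.15  1.73  0.    1.56  2.19]
23.05 [0.549  0.0312 0.2164] [[0.818, -0.575, 0.001], [-0.575, -0.818, 0.001], [0.0, -0.001, -1.0]] [ 0.01 -0.15  1.73  0.    1.56  2.19]
clamp_screw [405.2 373. ] 0.73 [0.5511 0.0052 0.3028]
lever_grip [309.7 168.4] 0.65 [0.5793 0.055  0.262 ]
key_bar [294.9 278. ] 0.78 [0.554  0.0286 0.2448]
```

View pics/w10.png

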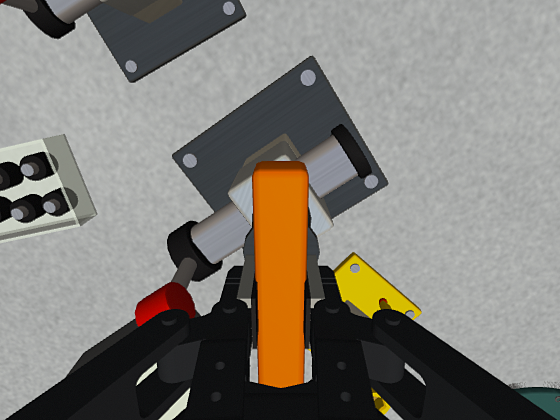

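{"method": "send_rows", "body": {
  "commands": [
    [0, 0, 0, 0, 0, -5, 1],
    [0, 0, 0, 0, 0, -3, 1]
  ]
}}

```text
t: 23.45
position: [0.5491, 0.0311, 0.2164]
tcp_rot: [0.93, -0.366, 0.0, -0.001]
ft_force: [5.9, 1.9, -6.1]
opening: 0.018
```

```bash
python3 st.py
```

```text
23.45 y ang -132.98 [0.5491 0.0311 0.2164] [ 5.9  1.9 -6.1] [ 0.597 -1.436  0.415] 0.018040519872558666 [ 0.01 -0.15  1.73  0.    1.56  2.33]
```

{"method": "send_rows", "body": {
  "commands": [
    [0, 0, 0, 0, 0, -5, 1],
    [0, 0, 0, 0, 0, 0, 1]
  ]
}}

```text
t: 23.7
position: [0.5491, 0.0311, 0.2163]
tcp_rot: [0.914, -0.406, 0.0, -0.001]
ft_force: [6.1, 1.6, -7.1]
opening: 0.018
```

```bash
python3 st.py
```

```text
23.7 y ang -137.93 [0.5491 0.0311 0.2163] [ 6.1  1.6 -7.1] [ 0.588 -1.435  0.32 ] 0.017979534199483404 [ 0.01 -0.15  1.73  0.    1.56  2.42]
```

{"method": "send_rows", "body": {
  "commands": [
    [0, 0, 0, 0, 0, -5, 1],
    [0, 0, 0, 0, 0, -5, 1]
  ]
}}

```text
t: 23.95
position: [0.5491, 0.031, 0.2163]
tcp_rot: [0.875, -0.485, 0.0, -0.001]
ft_force: [6.1, 2.6, -8.6]
opening: 0.018
```

```bash
python3 st.py; python3 w.py w11;  python3 - <<'E'
from h import *
for n in("w8","w9","w10","w11"):
    b=dict(np.load(n+".npz")) if n!="x" else 0
    p=b["pixels"].astype(int);m=((p[...,2]>p[...,0]+100)&(p[...,1]>p[...,0]+30)).astype(np.uint8);m[:,:220]=0;m[:,340:]=0
    rows=np.arange(200,235);e=[np.flatnonzero(m[r]).mean() for r in rows]
    rows2=np.arange(330,370);e2=[np.flatnonzero(m[r]).mean() for r in rows2]
    print(n,np.mean(e).round(2),np.mean(e2).round(2))
E
```

```text
23.95 y ang -148.01 [0.5491 0.031  0.2163] [ 6.1  2.6 -8.6] [ 0.457 -1.68   0.53 ] 0.01801367078251187 [ 0.01 -0.15  1.73  0.    1.56  2.59]
24.0 [0.5491 0.031  0.2163] [[0.526, -0.851, 0.001], [-0.851, -0.526, 0.0], [0.0, -0.001, -1.0]] [ 0.01 -0.15  1.73  0.    1.56  2.6 ]
clamp_screw [48.2 10.8] 0.84 [0.7542 0.0359 0.1121]
clamp_screw [362.8 457.7] 0.69 [ 0.5153 -0.0042  0.2856]
clamp_screw [377.7 246.3] 0.64 [0.5599 0.0306 0.2849]
key_bar [293.5 277.7] 0.58 [0.5528 0.0266 0.2439]
w8 280.49 280.29
w9 280.46 280.25
w10 280.23 280.59
w11 279.89 280.79
```

Torque is now 0.53 N m and the bar hasn't turned in the grip (under 0.5°). Backing off to free the key, then lifting.

{"method": "send_rows", "body": {
  "commands": [
    [0, 0, 0, 0, 0, 0, 1],
    [0, 0, 0, 0, 0, 2, 1],
    [0, 0, 0, 0, 0, 2, 1],
    [0, 0, 0, 0, 0, 0, 1]
  ]
}}

```text
t: 24.65
position: [0.5491, 0.031, 0.2163]
tcp_rot: [0.892, -0.453, 0.0, -0.001]
ft_force: [6.3, 2.0, -6.1]
opening: 0.0179
```

```bash
python3 st.py
```

```text
24.65 y ang -143.84 [0.5491 0.031  0.2163] [ 6.3  2.  -6.1] [ 0.527 -1.564  0.064] 0.017851526287065468 [ 0.01 -0.15  1.73  0.    1.56  2.52]
```

{"method": "send_rows", "body": {
  "commands": [
    [0.5, 0.2, 2, 0, 0, 1, 1],
    [0, 0, 3, 0, 0, 0, 1],
    [0, 0, 5, 0, 0, 0, 1],
    [0, 0, 8, 0, 0, 0, 1],
    [0, 0, 12, 0, 0, 0, 1],
    [0, 0, 20, 0, 0, 0, 1],
    [0, 0, 20, 0, 0, 0, 1]
  ]
}}

```text
t: 25.52
position: [0.5492, 0.031, 0.2886]
tcp_rot: [0.895, -0.446, 0.0, -0.0]
ft_force: [1.0, -0.7, -1.6]
opening: 0.0181
```

```bash
python3 st.py; python3 - <<'E'
from h import *
f=grab_frame("scene");cv2.imwrite("pics/s12.png",cv2.resize(f["pixels"][110:310,220:400],None,fx=3,fy=3,interpolation=cv2.INTER_CUBIC))
W=cloud(f);m=(W[...,2]>.15)&(W[...,2]<.17)&(np.hypot(W[...,0]-.549,W[...,1]-.028)<.03);print(np.median(W[m][:,2]))
E
```

```text
25.525 y ang -142.98 [0.5492 0.031  0.2886] [ 1.  -0.7 -1.6] [ 0.022 -0.035 -0.   ] 0.01812662069926462 [ 0.01 -0.17  1.63 -0.    1.68  2.51]
0.15624679157913313
```

View pics/s12.png

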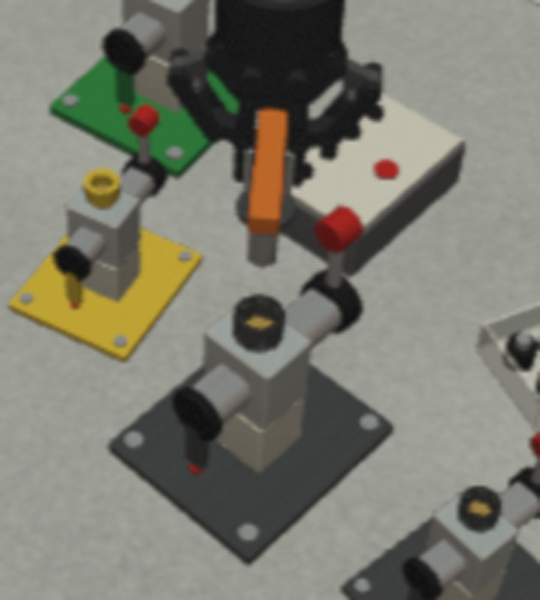

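Key is out, lever upright, screw head lower. Taking the key back to the holder.

{"method": "send_rows", "body": {
  "commands": [
    [-8, -16, 0, 0, 0, 0, 1],
    [-17, -40, 0, 0, 0, 0, 1],
    [-19, -45, 0, 0, 0, 0, 1],
    [-19, -45, 0, 0, 0, 0, 1],
    [-19, -45, 0, 0, 0, 0, 1],
    [-19, -45, -10, 0, 0, 0, 1],
    [-17, -45, -20, 0, 0, 0, 1],
    [-13, -34, -30, 0, 0, 0, 1],
    [-6.5, -15, -30, 0, 0, 0, 1],
    [-2, -5.6, -20, 0, 0, 0, 1],
    [0, 0, -20, 0, 0, 0, 1],
    [0, 0, -5, 0, 0, 0, 1],
    [0, 0, 0, 0, 0, 0, 1],
    [0, 0, 0, 0, 0, 0, 1]
  ]
}}

```text
t: 27.32
position: [0.4101, -0.3045, 0.1525]
tcp_rot: [0.895, -0.446, 0.001, 0.0]
ft_force: [-0.4, -0.1, -2.3]
opening: 0.018
```

```bash
python3 st.py; python3 w.py w13; python3 - <<'E'
from h import *
f=grab_frame("top");W=cloud(f)
m=(W[...,2]>.15)&(W[...,2]<.172)&(np.hypot(W[...,0]-.549,W[...,1]-.03)<.03);print("head z top cam",np.median(W[m][:,2]),"was .1627")
E
```

```text
27.325 y ang -142.96 [ 0.4101 -0.3045  0.1525] [-0.4 -0.1 -2.3] [0.028 0.04  0.02 ] 0.018014505261781347 [-0.69 -0.22  1.89  0.    1.47  1.81]
27.375 [ 0.41   -0.3046  0.1524] [[0.602, -0.798, 0.001], [-0.798, -0.602, -0.001], [0.001, -0.0, -1.0]] [-0.69 -0.22  1.89  0.    1.47  1.81]
key_bar [293.3 277.9] 0.94 [ 0.4143 -0.309   0.1806]
head z top cam 0.15687764262436832 was .1627
```

View pics/w13.png

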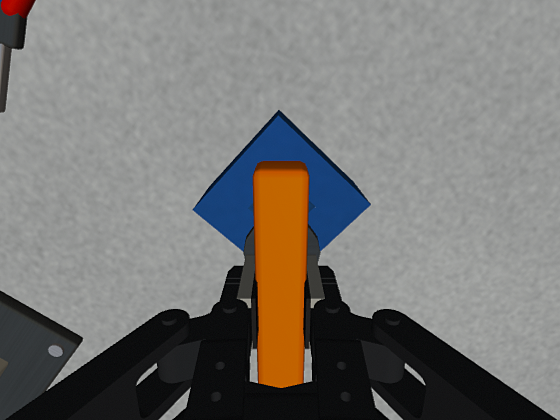

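The key is over the holder, bar and block centred about column 280. The screw head has sunk about 5.8 mm. Lowering.

{"method": "send_rows", "body": {
  "commands": [
    [0, 0, -12, 0, 0, 0, 1],
    [0, 0, -5, 0, 0, 0, 1],
    [0, 0, -8, 0, 0, 0, 1],
    [0, 0, -12, 0, 0, 0, 1],
    [0, 0, -12, 0, 0, 0, 1],
    [0, 0, -8, 0, 0, 0, 1],
    [0, 0, -5, 0, 0, 0, 1],
    [0, 0, -2.5, 0, 0, 0, 1],
    [0, 0, 0, 0, 0, 0, 1]
  ]
}}

```text
t: 28.7
position: [0.4097, -0.3047, 0.0872]
tcp_rot: [0.895, -0.446, 0.0, 0.0]
ft_force: [-1.6, -0.7, -3.2]
opening: 0.0182
```

```bash
python3 st.py
```

```text
28.7 y ang -142.99 [ 0.4097 -0.3047  0.0872] [-1.6 -0.7 -3.2] [-0.034 -0.006 -0.007] 0.018164680117492782 [-0.69 -0.17  1.96 -0.    1.35  1.81]
```

Release, lift straight up, then look.

{"method": "send_rows", "body": {
  "commands": [
    [0, 0, 0, 0, 0, 0, -0.4],
    [0, 0, 0, 0, 0, 0, -0.4],
    [0, 0, 0, 0, 0, 0, -0.4],
    [0, 0, 0, 0, 0, 0, -0.4],
    [0, 0, 15, 0, 0, 0, -0.4],
    [0, 0, 35, 0, 0, 0, -0.4],
    [0, 0, 45, 0, 0, 0, -0.4],
    [0, 0, 45, 0, 0, 0, -0.4],
    [0, 0, 20, 0, 0, 0, -0.4],
    [0, 0, 0, 0, 0, 0, -0.4],
    [0, 0, 0, 0, 0, 0, -0.4]
  ]
}}

```text
t: 30.08
position: [0.4093, -0.3044, 0.2455]
tcp_rot: [0.895, -0.446, -0.001, -0.0]
ft_force: [0.2, 0.2, 0.2]
opening: 0.0599
```

```bash
python3 w.py w14; python3 - <<'E'
from h import *
F=dict(np.load("w14.npz"));W=cloud(F)
for nm,zl,zh in(("holder",.057,.066),("bar",.106,.125)):
    m=(W[...,2]>zl)&(W[...,2]<zh)&(np.hypot(W[...,0]-.41,W[...,1]+.304)<.085)
    P=W[m];print(nm,len(P),cv2.minAreaRect((P[:,:2]*1000).astype(np.float32)),np.median(P[:,2]),np.percentile(P[:,2],[2,98]))
E
```

```text
30.125 [ 0.4093 -0.3043  0.2453] [[0.602, -0.799, -0.002], [-0.799, -0.602, 0.001], [-0.002, 0.001, -1.0]] [-0.69 -0.25  1.77  0.    1.63  1.81]
key_bar [186.3 281.7] 0.68 [ 0.41   -0.3076  0.1143]
holder 5484 ((409.26934814453125, -304.79638671875), (90.1799087524414, 90.25978088378906), 83.95452117919922) 0.062493577899441766 [0.06091268 0.06399517]
bar 3062 ((408.8572082519531, -305.29315185546875), (20.033967971801758, 109.22573852539062), 36.994625091552734) 0.11432620068471824 [0.11150462 0.11585134]
```

View pics/w14.png

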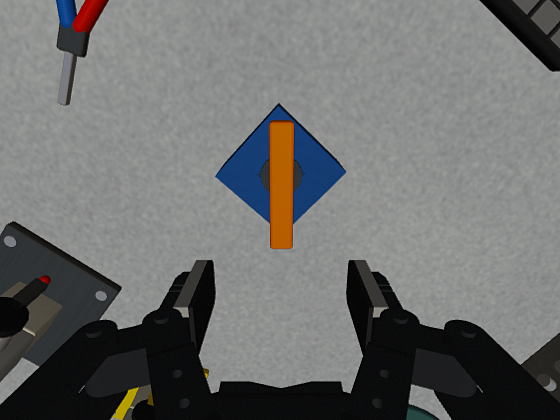

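The key hangs home (bar top at 114.3 mm, within 1 mm of the holder axis). Last look at the screw and lever with the wrist camera.

{"method": "send_rows", "body": {
  "commands": [
    [13, 42, 10, 0, 0, 6.4, -0.4],
    [13, 42, 10, 0, 0, 6.4, -0.4],
    [13, 42, 10, 0, 0, 6.4, -0.4],
    [13, 42, 10, 0, 0, 6.4, -0.4],
    [13, 42, 0, 0, 0, 6.4, -0.4],
    [13, 42, 0, 0, 0, 6.4, -0.4],
    [13, 42, 0, 0, 0, 6.4, -0.4],
    [14, 40, 0, 0, 0, 6.4, -0.4],
    [0, 0, 0, 0, 0, 0, -0.4],
    [0, 0, 0, 0, 0, 0, -0.4]
  ]
}}

```text
t: 31.52
position: [0.5144, 0.0292, 0.2865]
tcp_rot: [1.0, -0.016, -0.0, 0.0]
ft_force: [-0.7, -1.0, 0.5]
opening: 0.0596
```

```bash
python3 w.py w15; python3 lev.py w15; python3 hexfit.py w15 155 280; python3 - <<'E'
from h import *
for n in ("w6","w15"):
    F=dict(np.load(n+".npz"));W=cloud(F)
    m=(W[...,2]>.151)&(W[...,2]<.17)&(abs(np.hypot(W[...,0]-.549,W[...,1]-.0307)-.0165)<.002)
    print(n,"rim z",np.median(W[m][:,2]),"hub z",np.median(W[...,2][(W[...,2]>.13)&(W[...,2]<.14)&(np.hypot(W[...,0]-.549,W[...,1]-.03)<.04)]))
f=grab_frame("top");g=grab_frame("scene")
for n,F in(("top",f),("scene",g)):
    for k in("control_box","pliers","knob_tray"):
        d=spot_point(F,k)
        if d: print(n,k,np.round(d[0]["at"],1),unproj(F,*d[0]["at"]).round(3))
E
```

```text
31.575 [0.5144 0.0288 0.2867] [[0.999, -0.033, -0.0], [-0.033, -0.999, -0.0], [-0.0, 0.0, -1.0]] [ 0.01 -0.24  1.7  -0.    1.69  1.61]
clamp_screw [331.5 247.3] 0.97 [0.3431 0.0706 0.1161]
clamp_screw [149.5 279. ] 0.75 [0.5457 0.0295 0.1421]
lever_grip [156.3 160.4] 0.69 [0.5526 0.1105 0.1939]
lever_grip [124.8 277.7] 0.3 [0.5675 0.0298 0.1576]
grip 763 [0.5494 0.1803] 0.0005
head pts 1154 z med 0.1579 circle ((548.8449096679688, 30.78780746459961), 19.010486602783203)
gold area 501.5 depth z gold 0.1421
0.148 cen ((549.081298828125, 30.64339256286621), (22.41324234008789, 19.3962459564209), 78.67567443847656) corner ang mod60 18.98473750336432 r 9.1 11.4
0.164 cen ((551.7576904296875, 30.42955780029297), (21.139488220214844, 18.29393196105957), 78.67547607421875) corner ang mod60 18.984737503364777 r 8.6 10.7
w6 rim z 0.1639877803479035 hub z 0.13517841530550812
w15 rim z 0.1581614550623987 hub z 0.1351796063475963
top control_box [247.1 178.4] [0.428 0.289 0.048]
top pliers [155.1 406.1] [ 0.659 -0.302  0.007]
top knob_tray [149.2 193.1] [0.694 0.265 0.001]
scene control_box [232.5 408.2] [0.687 0.259 0.002]
scene pliers [387.1 235.8] [ 0.664 -0.3    0.019]
scene knob_tray [232.8 406.8] [0.693 0.235 0.029]
```

View pics/w15.png

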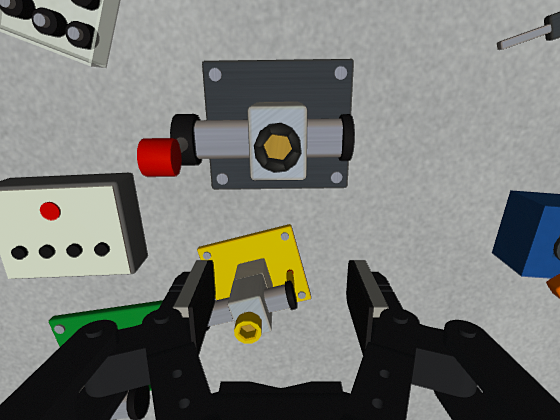

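All good: mouth about 158.1 mm, lever grip at x 549.4 against axis 550.6, robot touching nothing. Handing in.

```bash
python3 -c "
from rig import *
print(hand_in())"
```

```text
the job is handed in; nothing more can be done
None
```

I did the whole job and handed it in at about 31.7 s of the 72 s; the hand-in gave no verdict.

- **Lever:** I swung it upright on the large dark stand. The first swing slipped in the fingers and stopped about 0.09 rad short, so I regripped harder and corrected it. The last check puts the grip about 1–2 mm from straight above the shaft axis, a tilt of roughly 0.02 rad.
- **Screw:** The key went in at the first try, and I turned it clockwise until the torque reached about 0.5 N m. Then I pulled the key out. The wrist camera puts the mouth at about 158.1 mm, under the 159.3 mm limit. I could not measure the press of the screw on the flat directly.
- **Key:** It hangs in its holder with the bar centre about 105.3 mm above the table and under 1 mm from the holder's axis. The gripper was open and clear of everything at hand-in.
- **Bystanders:** The control box, pliers and tray look unmoved. Their network-reported positions shifted by up to about 14 mm, which I put down to detector scatter. In the last scene picture the network placed the control box on the tray, plainly a false detection.

One check disagreed: the key turned about 171° in all. A drop of about 5.9 mm would need only about 135°. The extra was most likely play in the socket and give after contact, and the bar itself turned less than 0.5° in the grip.

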